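Lay the second course of backing blocks in running bond and close the press

TASK

A split panel painting lies face down in the small gluing press, and the backing along its split is being built up from wooden blocks. Lay the two loose full-length blocks on top of the glued row to finish the second course in running bond: start snug against the half block already glued there and butt the next one to it, joints no wider than 3 mm, sides in line with the row below. Then bring the hinged hold-down bar fully down over the course and swing the bolt upright into the bar's notch; leave the spare half block and the other things on the table where they are.

Things in the scene. Friction and masses are not known exactly. Their poses are not given: they have to be found in the camera images.
- press: Gluing press fixed to the table: plywood baseboard 104 (x) x 224 (y) x 12 mm, on it felt and a dark wood panel (back at z 23 mm) with the row of light blocks along its split. Origin: under the row's middle, at table level; z up, y along the row from the bar's hinge (y -90 mm) to the swing bolt (y +86), which leans out to the -x side.
- first_course (a point): Middle of the top of the glued first course (press x 0, y 0, z 41 mm). That row is 28 mm wide, 18 high: full block y -65 to -13, full block -13 to 39, half block 39 to 65. On it the glued half block that starts the second course: y -65 to -39, top z 59. Axes as the press.
- seat_1 (a point): Where the centre of the underside of the first block to lay belongs (either block): press x 0, y -13, z 41 mm, butting the glued half block; long side along y.
- seat_2 (a point): The same for the second block: press x 0, y 39, z 41 mm, butting the first block; its outer end is flush with the row's end at y 65.
- block_a: Loose full-length block of plain light wood, 28 (x) x 52 (y) x 18 mm (z), about 30 g. Origin: centre of its underside; y along its length. Interchangeable with block_b, either way round.
- block_b: The other loose full-length block, same shape and axes as block_a.
- half_block: Spare half-length block of the same wood, 28 (x) x 26 (y) x 18 mm, origin centre of underside; not needed, stays where it is.
- press_bar (a joint): Hold-down bar, rad: 0 = fully down on the course (level, at its stop), grows as raised; starts 1.6 to 1.85, a little past upright. Stiff: stays where left, moves at 2 to 4 N at the handle. Aluminium flat 26 wide, 12 thick (down: z 63 to 75 mm) with 4 mm cork below, 194 mm long from its axis; bolt notch open to -x, 176 mm from the axis.
- bar_hinge (a point): Centre of the bar's hinge axis, which runs along the press's x: press x 0, y -90, z 69 mm, between two steel cheeks 37 mm wide over all and 84 mm high. Fixed to the press, axes as the press.
- bar_handle (a point): Grip point on the axis of the bar's turned wooden handle (round, 20 to 22 mm across, 198 to 246 mm from the hinge axis, in line with the bar), 220 mm from the hinge axis. Bar down: press y 130, z 69 mm; raised: about 290 mm high.
- swing_bolt (a joint): Swing bolt, rad: 0 = upright in the bar's notch (at its stop), grows as it leans out to the press's -x side; starts 0.7 to 1.1. Stays where left, moves at about 1 to 2 N at the knob. Steel rod 8 mm across, sleeve 15 mm across from 52 to 68 mm from the pivot axis, then the knob.
- bolt_pivot (a point): Centre of the bolt's pivot axis, which runs along the press's y: press x 0, y 86, z 24 mm, in a bracket 32 mm high. Fixed to the press, axes as the press.
- bolt_knob (a point): Centre of the bolt's black round hand knob (24 mm across, 25 mm long along the bolt), 81 mm from the pivot axis. Upright: press x 0, y 86, z 105 mm, 30 mm above the bar's top.
- weight_6: Copper pressing weight, round, 41 mm diameter, 32 mm high, origin under its centre, left of the press. Loose bystander, stays where it is.
- weight_3: A second such copper weight, right of the press. Loose bystander, stays where it is.
- tape_roll: Roll of tape lying flat, 64 mm diameter, 19 mm high, origin under its centre, to the right. Loose bystander, stays where it is.
- cork_block: Cork rubbing block 42 x 62 x 28 mm, speckled brown, origin centre of underside, far right. Loose bystander, stays where it is.
- loupe: Black loupe standing up, 37 mm diameter, 38 mm high, origin under its centre, far right. Loose bystander, stays where it is.
Things that resemble listed ones, but are neither listed nor needed, are in the scene too. What is shaped like the block_a but pink or red is not meant.

How it is judged:
By the outcome, as a careful person would: the job done as asked, in the order asked, and still so for the second after the job is handed in, with the robot touching nothing.
It also fails if it takes over 72 s, if anything falls off the work surface, if the arm or the gripper's body presses on something with over 40 N, if the wrist force passes 120 N, or if a joint passes its speed limit or range.

ROBOT

A 6-joint arm with a two-finger parallel gripper is mounted at the origin on the work surface; the furniture and walls round the work are solid. World frame = base frame: x ahead of the robot, y to its left, z up, the work surface at z = 0. Lengths are in m, angles in rad, forces in N, time in s.
With the tool pointing down it reaches from about 0.275 to 0.725 m from the base axis. Payload 15.9 kg.
Tool frame: the origin (TCP) lies on the front face of the gripper's body, between the roots of the fingers; the fingertips stand 73 mm ahead of it and the grasp point (between the pads) lies 54 mm ahead of it (env.tcp_to_grasp is the z of the grasp point in the tool frame, in m); z points along the fingers, y is the line along which they close (so a half turn about z gives the same grasp; the last joint's range is limited). The gripper opens to 85 mm and grips with 20 to 120 N. Pads are 22 mm wide; open, the fingers measure 114 mm over their backs; the gripper's body (76 mm by 85 mm) begins 54 mm behind the grasp point. The pads swing forward as they close: fully open they stand 13 mm farther back than shut.
Start: joints at [-1.184, 0.213, -0.034, 1.323, 0, 1.571], TCP at [0.189, -0.463, 0.304] pointing down, gripper open.
Joint ranges: [-2.98, 2.98], [-0.74, 1.72], [-1.14, 1.35], [-2.1, 2.04], [-1.57, 1.44], [-3.14, 3.14]. Speed limits (rad/s): [1.89, 1.89, 2.39, 2.57, 3.14, 3.14].

INTERFACE

Orientations are given as a unit quaternion [x, y, z, w].
In Python, from plant import env gives the robot as it stands. The module is installed in compiled form; this text tells all that it offers.
- The arm moves only by the tool drive_tool, never from a script. Its argument "plan" is a list of rows, each an object of numbers: "dx", "dy", "dz": the shift along the world's x, y, z in m; "ax", "ay", "az": the turn, a rotation vector about the world's x, y, z in rad. In form: [{"dx": .., "dy": .., "dz": .., "ax": .., "ay": .., "az": ..}, ...]. A call has 1 to 12 rows; each row shifts and turns the commanded pose from where the row before left it; what a row does not reach is not made up. A row lasts 1/8 s, in which the tool goes at most 62.5 mm and 10.7 degrees, less where a joint would pass 70% of its speed; a pose out of reach is approached as far as the arm can. A call with a gripper value outside its range is refused whole. "grip" is the opening in per cent of the stroke, from 0 (shut) to 100 (fully open), set as the call begins (left out, the last holds). The fingers move at their own pace and stop on an object; "squeeze" is the grip in N (left out, the last holds). Time passes only in rows, so rows that do not move let the fingers close. It gives the time, the measured TCP pose, the force, the opening and the grip force at its end, in the units of the state.
- env.observe(): the state, without advancing time (a new reading comes with each control period).
- env.get_image(name): name is "side" or "top"; returns (picture, depth): 384x512x3 uint8, red, green, blue; 384x512 float32, m along the optical axis (not along the pixel's ray), 0 where there is no reading.
- env.get_calibration(name): a dict with "intrinsics" (3x3 intrinsics, pixels), "rvec" (rotation vector, rad) and "tvec" (3), from world to camera coordinates, as OpenCV has them. Camera axes: x right, y down, z forward; pixel columns grow to the right and rows downward; lengths in m; the calibration is good to about 2 mm. A picture is of the moment at which its call begins. get_calibration takes no time and is no camera call.
- env.job_done(): hands the job in; it is judged then, once.
The state is a dict: "t": time; "joints": joint angles; "qd": joint speeds; "effort": joint torques, N m; "tcp_pos": TCP position; "tcp_rot": TCP orientation; "wrist_force": force on the tool from outside, world axes, zero at the start; "moment": the same for the moment, N m; "opening": finger opening in m; "grip_force": force on a finger pad.
Only numpy, scipy, OpenCV 4.12 (cv2) and the standard library are available. Lean on these libraries where they do the work, as an engineer would, in place of code of your own. Each camera call takes 0.05 s, during which the arm holds its last target. There are 200 camera calls.

## Working session

There is one attempt and no reset: what is moved stays moved. The work goes in short steps, Python scripts to look and compute and a tool call to move; the robot and the scene stay as the last step left them, time stands still between calls to the robot, and variables do not carry over. Pictures are saved under pics/ and viewed, at most 10 in all, crops included, and the job is handed in when it is done.

Besides the shell and the picture viewer there is one more tool, called after ">>>" as name(argument=value, ...), one argument or row to a line, values as JSON. drive_tool: Moves the arm, as the interface text tells. Its arguments: {"type":"object","properties":{"plan":{"type":"array","items":{"type":"object","properties":{"dx":{"type":"number"},"dy":{"type":"number"},"dz":{"type":"number"},"ax":{"type":"number"},"ay":{"type":"number"},"az":{"type":"number"}}}},"grip":{"type":"number"},"squeeze":{"type":"number"}},"required":["plan"]}

```bash
mkdir -p pics
cat > h.py <<'E'
import numpy as np, cv2
from plant import env
def cam(n):
    c=env.get_calibration(n); K=np.array(c["intrinsics"]);R=cv2.Rodrigues(np.array(c["rvec"],float))[0];t=np.array(c["tvec"],float).ravel()
    return K,R,t
def ray(n,uv,z):
    K,R,t=cam(n); uv=np.atleast_2d(uv).astype(float)
    d=np.c_[uv,np.ones(len(uv))]@np.linalg.inv(K).T@R; o=-R.T@t
    s=(z-o[2])/d[:,2]; return o+s[:,None]*d
def proj(n,P):
    K,R,t=cam(n); c=np.atleast_2d(P)@R.T+t; p=c@K.T; return p[:,:2]/p[:,2:]
def cloud(n,dep):
    K,R,t=cam(n); v,u=np.mgrid[:dep.shape[0],:dep.shape[1]]
    c=np.stack([(u-K[0,2])/K[0,0]*dep,(v-K[1,2])/K[1,1]*dep,dep],-1)
    return (c-t)@R
def snap(n):
    im,d=env.get_image(n); np.savez(f"{n}.npz",im=im,d=d); return im,d
E
python3 - <<'E'
from h import *
for n in("top","side"):
    im,d=snap(n); cv2.imwrite(f"pics/{n}0.png",cv2.cvtColor(cv2.resize(im,(800,600)),cv2.COLOR_RGB2BGR))
    K,R,t=cam(n); print(n,K[0,0],-R.T@t,R[2])
print(env.observe())
E
```

```text
top 373.69593511747206 [0.38779088 0.06809096 1.26904367] [ 1.27329035e-01 -5.05064990e-04 -9.91860404e-01]
side 482.53068257786555 [0.25930257 1.0841676  1.03805299] [ 0.21059593 -0.72148468 -0.65962808]
{'t': 0.1, 'joints': array([-1.18398401e+00,  2.13277244e-01, -3.49572343e-02,  1.32347855e+00,
        5.58171890e-06,  1.57078450e+00]), 'qd': array([ 0.00061312, -0.00156798,  0.00180064,  0.00042828, -0.0007882 ,
        0.00047074]), 'effort': array([ 2.51843749e-04, -6.87249756e+01,  4.87805772e+01,  1.22427772e-02,
        9.42481336e-06,  2.27214088e-06]), 'tcp_pos': array([ 0.18853941, -0.46285894,  0.30349597]), 'tcp_rot': array([ 9.81354017e-01,  1.92208436e-01, -8.53547331e-05, -4.50341787e-04]), 'wrist_force': array([0.00835002, 0.44237199, 0.3942486 ]), 'moment': array([ 0.02443823,  0.00642722, -0.02503687]), 'grip_force': 0.0, 'opening': 0.08524265734860195}
```

View pics/top0.png

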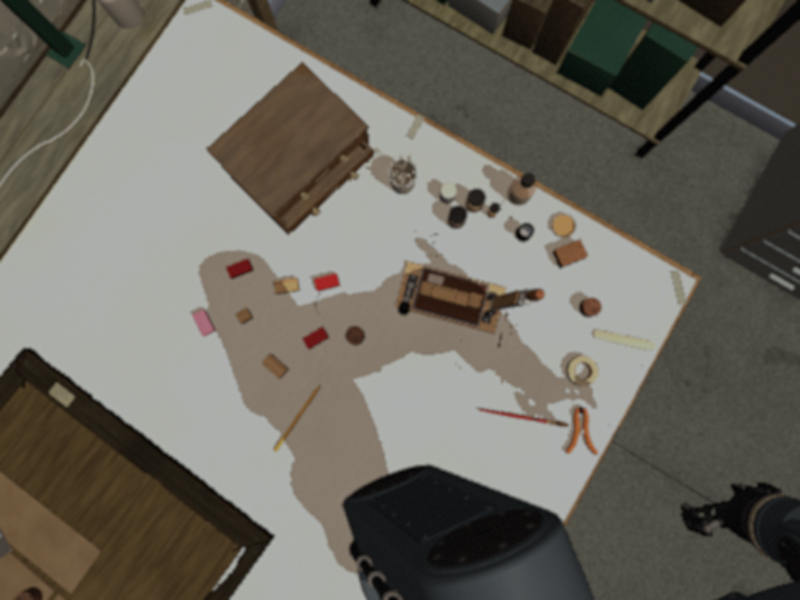

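View pics/side0.png

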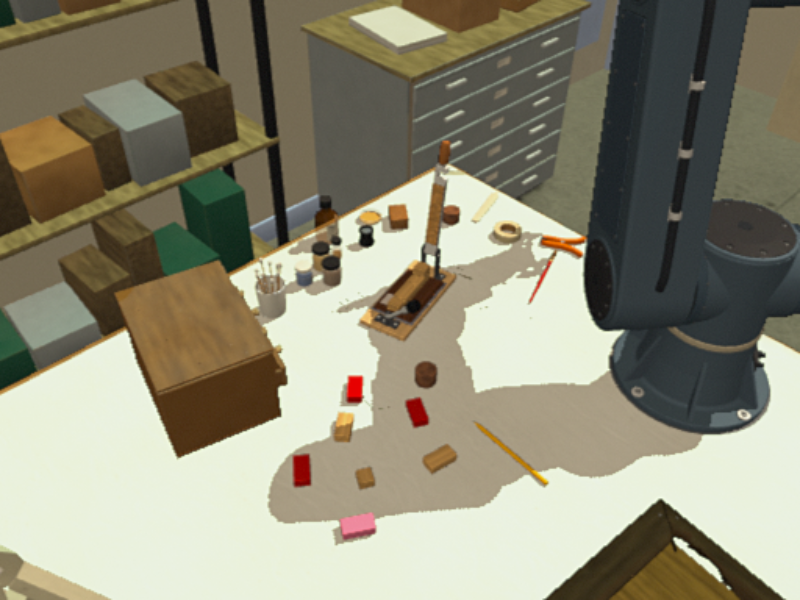

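The top view shows the two full blocks at (275,366) and (286,286) and the spare half block at (245,316). The press is at (455,297): its hinge and raised bar are on the right, and the bolt knob is at (404,308) on the robot's side. The side view agrees. Next I'll measure.

Run:
```python
from h import *
Z={n:np.load(n+".npz") for n in("top","side")}
for n in Z:
    im,d=Z[n]["im"],Z[n]["d"]; P=cloud(n,d); hsv=cv2.cvtColor(im,cv2.COLOR_RGB2HSV)
    # zoomed crops
    h=P[...,2]
    m=((h>0.009)&(h<0.026)&(P[...,0]>.2)&(P[...,0]<.75)&(P[...,1]>0.05)&(P[...,1]<.6)&(d>0)).astype(np.uint8)
    k,lab,st,ce=cv2.connectedComponentsWithStats(m)
    for i in range(1,k):
        if st[i,4]<25 or st[i,4]>600: continue
        s=lab==i; r=cv2.minAreaRect(np.float32(P[s][:,:2])*1000)
        print(n,np.round(ce[i]),st[i,4],np.round(np.median(P[s],0),4),np.round(r[0]),np.round(r[1]),round(r[2]),np.median(hsv[s],0))
im=Z["top"]["im"];cv2.imwrite("pics/top_press.png",cv2.cvtColor(cv2.resize(im[155:225,245:360],(0,0),fx=6.9,fy=6.9,interpolation=cv2.INTER_CUBIC),cv2.COLOR_RGB2BGR))
uv=np.array([[275,366],[286,286],[245,316]])*.64
print(ray("top",uv,.018).round(3))
```

```text
top [152. 171.] 136 [0.605  0.4211 0.0185] [606. 421.] [29. 52.] 23 [  1.  200.5 104. ]
top [258. 182.] 104 [0.575  0.0615 0.013 ] [579.  61.] [ 17. 101.] 76 [ 15. 103. 123.]
top [208. 180.] 129 [0.5788 0.2304 0.0191] [580. 230.] [28. 52.] 16 [  0. 196. 161.]
top [182. 182.] 135 [0.5695 0.3172 0.0184] [570. 317.] [29. 52.] 12 [ 16. 116. 139.]
top [155. 201.] 70 [0.5027 0.4055 0.0183] [502. 406.] [26. 28.] 32 [ 15. 130. 113.]
top [129. 206.] 144 [0.4845 0.4903 0.018 ] [486. 492.] [52. 30.] 31 [174.  91. 165.]
top [201. 215.] 134 [0.4592 0.2492 0.0185] [459. 249.] [29. 51.] 33 [  1. 198. 106.]
top [175. 233.] 136 [0.3964 0.333  0.0186] [396. 333.] [51. 28.] 50 [ 15. 130. 117.]
top [100. 286.] 52 [0.2223 0.5699 0.0201] [219. 570.] [73.  9.] 56 [30.  15.  40.5]
side [248. 209.] 188 [0.5674 0.0599 0.013 ] [576.  65.] [ 30. 104.] 90 [ 17.  144.  156.5]
side [271. 243.] 56 [0.4621 0.1805 0.0177] [464. 179.] [38. 17.] 7 [ 12. 160.  78.]
side [226. 248.] 160 [0.5798 0.2331 0.0179] [581. 231.] [28. 54.] 17 [  0. 255. 231.]
side [266. 263.] 179 [0.459  0.2528 0.0175] [459. 250.] [29. 54.] 32 [  0. 255. 142.]
side [163. 269.] 153 [0.7187 0.3556 0.018 ] [718. 356.] [94.  9.] 47 [ 15. 188.  76.]
side [219. 272.] 183 [0.5697 0.3219 0.0177] [570. 320.] [27. 55.] 11 [ 17. 160. 169.]
side [281. 292.] 219 [0.3974 0.3361 0.0174] [397. 335.] [54. 29.] 49 [ 17. 162. 152.]
side [192. 300.] 214 [0.6054 0.4258 0.0179] [606. 423.] [28. 54.] 23 [  1. 255. 142.]
side [233. 305.] 123 [0.502  0.4087 0.0175] [503. 407.] [26. 32.] 33 [ 17. 161. 144.]
side [228. 335.] 267 [0.4852 0.4941 0.0177] [486. 492.] [52. 30.] 31 [174. 108. 238.]
[[0.394 0.33  0.018]
 [0.566 0.314 0.018]
 [0.499 0.399 0.018]]
```

View pics/top_press.png

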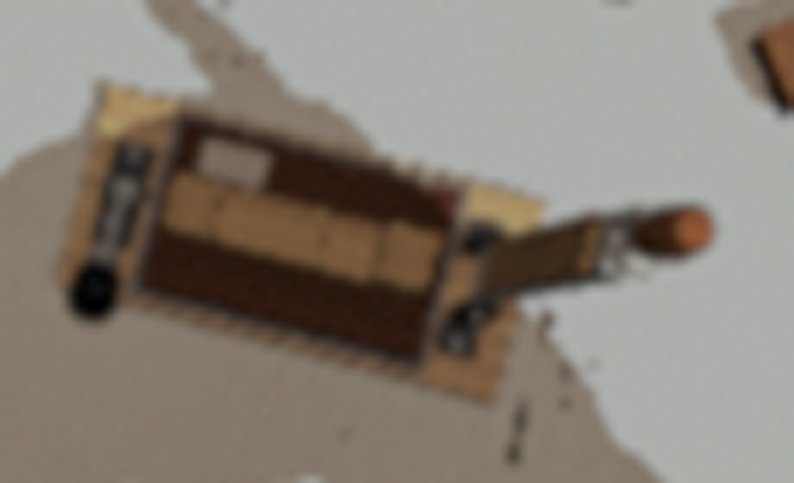

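The crop shows the row at crop pixels (165-440, 180-290), the knob at (92,292), and the bar leaning out to the right with its handle end at (690,230). The press axis runs from hinge to bolt. I'll fit the press pose from the depth points and refine the yaws.

Run:
```python
from h import *
Z={n:np.load(n+".npz") for n in("top","side")}
def rect(Q,l):
    r=cv2.minAreaRect(np.float32(Q)*1000); print(l,len(Q),np.round(r[0],1),np.round(r[1],1),round(r[2],1)); return r
C={n:cloud(n,Z[n]["d"]) for n in Z}
for n in Z:
    P=C[n]; ok=(P[...,0]>.45)&(P[...,0]<.75)&(P[...,1]>-.15)&(P[...,1]<.2)
    for lo,hi,l in((.008,.016,"base"),(.019,.027,"panel"),(.036,.046,"row"),(.055,.063,"half")):
        m=(ok&(P[...,2]>lo)&(P[...,2]<hi)).astype(np.uint8)
        m=cv2.morphologyEx(m,cv2.MORPH_OPEN,np.ones((2,2),np.uint8)) if l!="half" else m
        k,lab,st,ce=cv2.connectedComponentsWithStats(m)
        i=1+np.argmax(st[1:,4]); s=(lab==i) if l!="base" else m>0
        if s.sum()>5: rect(P[s][:,:2],n+" "+l); print("  z",np.median(P[s][:,2]).round(4))
    # knob & bar & handle
    im=Z[n]["im"]
    hi=ok&(P[...,2]>.1)
    if hi.sum():
        Q=P[hi]; print(n,"high",len(Q),Q[np.argmax(Q[:,2])].round(3), Q.mean(0).round(3))
        for a in np.arange(.1,.34,.04):
            q=Q[(Q[:,2]>a)&(Q[:,2]<a+.04)]
            if len(q): print(a.round(2),len(q),q.mean(0).round(4),np.ptp(q,0).round(3))
    hsv=im.max(-1); kn=ok&(hsv<45)&(P[...,2]>.05)&(P[...,2]<.1); 
    if kn.sum(): print(n,"dark",kn.sum(),np.median(P[kn],0).round(4))
```

```text
top base 411 [508.4 -42.2] [237.7 224.4] 0.9
  z 0.0128
top panel 294 [458.2 -20.9] [141.1 177.7] 76.8
  z 0.0231
top row 248 [472.2  -5.4] [101.9 199.2] 76.1
  z 0.0413
top half 63 [727.4 -50.6] [35.  35.3] 58.8
  z 0.0574
top high 216 [ 0.526 -0.149  0.291] [ 0.527 -0.136  0.193]
0.1 42 [ 0.5304 -0.1231  0.1213] [0.029 0.016 0.039]
0.14 47 [ 0.5281 -0.1299  0.1618] [0.029 0.019 0.038]
0.18 50 [ 0.5267 -0.1362  0.2016] [0.029 0.019 0.039]
0.22 59 [ 0.527  -0.1443  0.2352] [0.027 0.014 0.038]
0.26 18 [ 0.5217 -0.1484  0.2767] [0.015 0.003 0.031]
top dark 145 [ 0.718  -0.0487  0.0576]
side base 414 [504.5 486.6] [ 266.5 1264. ] 10.4
  z 0.0119
side panel 165 [521.9 -30.9] [166.9  36.3] 82.5
  z 0.0222
side row 190 [428.6 511.6] [  66.  1192.3] 13.3
  z 0.0405
side half 48 [543.4 -85.1] [29.1 28.9] 78.0
  z 0.0588
side high 445 [ 0.53  -0.15   0.307] [ 0.53  -0.134  0.184]
0.1 104 [ 0.5322 -0.1234  0.1196] [0.029 0.023 0.039]
0.14 109 [ 0.5311 -0.1308  0.1594] [0.029 0.027 0.039]
0.18 112 [ 0.5288 -0.1364  0.1999] [0.029 0.023 0.04 ]
0.22 85 [ 0.5278 -0.1445  0.2346] [0.029 0.016 0.039]
0.26 33 [ 0.5252 -0.1471  0.2784] [0.018 0.008 0.037]
0.3 2 [ 0.5264 -0.1485  0.3045] [0.007 0.002 0.004]
side dark 119 [0.5244 0.0536 0.0764]
```

Run:
```python
from h import *
Z={n:np.load(n+".npz") for n in("top","side")}
base0=np.array([.553,-.012])
for n in Z:
    P=cloud(n,Z[n]["d"]); ok=(np.hypot(P[...,0]-.545,P[...,1]+.02)<.14)&(Z[n]["d"]>0)
    for lo,hi,l in((.004,.3,"all"),(.019,.027,"panel"),(.036,.046,"row"),(.054,.064,"half")):
        m=(ok&(P[...,2]>lo)&(P[...,2]<hi)).astype(np.uint8)
        k,lab,st,ce=cv2.connectedComponentsWithStats(m,connectivity=4)
        for i in 1+np.argsort(-st[1:,4])[:3]:
            s=lab==i
            if s.sum()<20: continue
            Q=P[s]; r=cv2.minAreaRect(np.float32(Q[:,:2])*1000)
            c=Q[:,:2].mean(0)*1000; w,v=np.linalg.eigh(np.cov(Q[:,:2].T))
            print(n,l,s.sum(),np.round(r[0],1),np.round(r[1],1),round(r[2],1),"mean",c.round(1),"pca",np.degrees(np.arctan2(v[1,1],v[0,1])).round(1)%180,"z",np.median(Q[:,2]).round(4),"px",ce[i].round())
```

```text
top all 2239 [548.4 -41.8] [237.1 122.5] 79.1 mean [548.3 -46.2] pca 76.3 z 0.0233 px [291. 190.]
top panel 331 [526.  -35.3] [143.   45.4] 83.6 mean [526.6 -35.4] pca 77.5 z 0.0233 px [286. 197.]
top panel 259 [583.2 -46.4] [140.9  27.1] 76.4 mean [583.4 -44.5] pca 76.1 z 0.0235 px [289. 180.]
top row 251 [558.3 -23.3] [103.3  28.2] 76.4 mean [558.1 -22.9] pca 76.7 z 0.0413 px [283. 187.]
top half 66 [542.3 -86.5] [26.1 27.9] 78.0 mean [542.2 -86.5] pca 162.6 z 0.059 px [303. 191.]
side all 2251 [549.1 -41.4] [238.  129.8] 78.4 mean [544.6 -49.5] pca 77.9 z 0.0309 px [266. 174.]
side panel 170 [520.3 -55.3] [90.9 37.5] 76.4 mean [521.  -57.9] pca 77.9 z 0.023 px [273. 185.]
side panel 145 [588.5 -46. ] [142.5  31. ] 82.8 mean [588.5 -37.9] pca 78.3 z 0.0231 px [251. 185.]
side panel 27 [540.4  29. ] [24.7 15.7] 16.5 mean [541.1  29.1] pca 12.199999999999989 z 0.0225 px [260. 202.]
side row 213 [555.7 -33.9] [127.7  30.9] 75.3 mean [557.1 -25.1] pca 74.2 z 0.0409 px [260. 185.]
side half 51 [543.3 -84.3] [29.4 29.2] 87.0 mean [543.5 -85.1] pca 122.6 z 0.0589 px [269. 170.]
```

Measured poses:

| Thing | Position (mm) | Yaw |
|---|---|---|
| Press origin | (554.9, -35.8) | -13.7° |
| block_a | (396.5, 334) | width axis at -40°/140° |
| block_b | (570, 318.5) | width axis at 12° |

Sizes and heights match the given ones. Moving to block_a now.

>>> drive_tool(
  plan=[
    {"dx":0.0142,"dy":0.034,"az":0.18},
    {"dx":0.0142,"dy":0.034,"az":0.18},
    {"dx":0.0142,"dy":0.034,"az":0.18},
    {"dx":0.0142,"dy":0.034,"az":0.18},
    {"dx":0.0142,"dy":0.034,"az":0.18},
    {"dx":0.0142,"dy":0.034,"az":0.18},
    {"dx":0.0142,"dy":0.034,"az":0.18},
    {"dx":0.0142,"dy":0.034,"az":0.18},
    {"dx":0.0142,"dy":0.034,"az":0.18},
    {"dx":0.0142,"dy":0.034,"az":0.18},
    {"dx":0.0142,"dy":0.034,"az":0.18},
    {"dx":0.0142,"dy":0.034,"az":0.18},
  ],
  grip=65,
  squeeze=40,
)

```text
$.plan[0]: bad value
```

>>> drive_tool(
  plan=[
    {"dx":0.0142,"dy":0.034,"dz":0,"ax":0,"ay":0,"az":0.18},
    {"dx":0.0142,"dy":0.034,"dz":0,"ax":0,"ay":0,"az":0.18},
    {"dx":0.0142,"dy":0.034,"dz":0,"ax":0,"ay":0,"az":0.18},
    {"dx":0.0142,"dy":0.034,"dz":0,"ax":0,"ay":0,"az":0.18},
    {"dx":0.0142,"dy":0.034,"dz":0,"ax":0,"ay":0,"az":0.18},
    {"dx":0.0142,"dy":0.034,"dz":0,"ax":0,"ay":0,"az":0.18},
    {"dx":0.0142,"dy":0.034,"dz":0,"ax":0,"ay":0,"az":0.18},
    {"dx":0.0142,"dy":0.034,"dz":0,"ax":0,"ay":0,"az":0.18},
    {"dx":0.0142,"dy":0.034,"dz":0,"ax":0,"ay":0,"az":0.18},
    {"dx":0.0142,"dy":0.034,"dz":0,"ax":0,"ay":0,"az":0.18},
  ],
  grip=65,
  squeeze=40,
)

```text
t: 1.35
tcp_pos: [0.3308, -0.1219, 0.3038]
tcp_rot: [0.457, 0.89, -0.0, -0.0]
wrist_force: [0.3, 0.2, 0.6]
opening: 0.0555
grip_force: 0.0
```

>>> drive_tool(
  plan=[
    {"dx":0.0055,"dy":0.038,"dz":-0.016,"ax":0,"ay":0,"az":0.152},
    {"dx":0.0055,"dy":0.038,"dz":-0.016,"ax":0,"ay":0,"az":0.152},
    {"dx":0.0055,"dy":0.038,"dz":-0.016,"ax":0,"ay":0,"az":0.152},
    {"dx":0.0055,"dy":0.038,"dz":-0.016,"ax":0,"ay":0,"az":0.152},
    {"dx":0.0055,"dy":0.038,"dz":-0.016,"ax":0,"ay":0,"az":0.152},
    {"dx":0.0055,"dy":0.038,"dz":-0.016,"ax":0,"ay":0,"az":0.152},
    {"dx":0.0055,"dy":0.038,"dz":-0.016,"ax":0,"ay":0,"az":0.152},
    {"dx":0.0055,"dy":0.038,"dz":-0.016,"ax":0,"ay":0,"az":0.152},
    {"dx":0.0055,"dy":0.038,"dz":-0.016,"ax":0,"ay":0,"az":0.152},
    {"dx":0.0055,"dy":0.038,"dz":-0.016,"ax":0,"ay":0,"az":0.152},
    {"dx":0.0055,"dy":0.038,"dz":-0.016,"ax":0,"ay":0,"az":0.152},
    {"dx":0.0055,"dy":0.038,"dz":-0.016,"ax":0,"ay":0,"az":0.152},
  ],
)

```text
t: 2.85
tcp_pos: [0.3965, 0.3342, 0.1111]
tcp_rot: [-0.423, 0.906, -0.0, -0.0]
wrist_force: [0.5, 0.1, 0.7]
opening: 0.0556
grip_force: 0.0
```

>>> drive_tool(
  plan=[
    {"dx":0,"dy":0,"dz":-0.018,"ax":0,"ay":0,"az":0},
    {"dx":0,"dy":0,"dz":-0.017,"ax":0,"ay":0,"az":0},
    {"dx":0,"dy":0,"dz":0,"ax":0,"ay":0,"az":0},
  ],
)

```text
t: 3.22
tcp_pos: [0.3958, 0.3324, 0.0758]
tcp_rot: [-0.421, 0.907, -0.0, -0.001]
wrist_force: [-0.1, -0.2, -0.5]
opening: 0.0555
grip_force: 0.0
```

>>> drive_tool(
  plan=[
    {"dx":0,"dy":0,"dz":0,"ax":0,"ay":0,"az":0},
    {"dx":0,"dy":0,"dz":0,"ax":0,"ay":0,"az":0},
    {"dx":0,"dy":0,"dz":0,"ax":0,"ay":0,"az":0},
    {"dx":0,"dy":0,"dz":0,"ax":0,"ay":0,"az":0},
    {"dx":0,"dy":0,"dz":0,"ax":0,"ay":0,"az":0},
  ],
  grip=10,
  squeeze=40,
)

```text
t: 3.85
tcp_pos: [0.397, 0.3332, 0.0778]
tcp_rot: [-0.421, 0.907, 0.0, 0.001]
wrist_force: [-1.6, -0.7, 7.4]
opening: 0.0269
grip_force: 40.2
```

>>> drive_tool(
  plan=[
    {"dx":0,"dy":0,"dz":0.025,"ax":0,"ay":0,"az":0},
    {"dx":0,"dy":0,"dz":0.05,"ax":0,"ay":0,"az":0},
    {"dx":0.01555,"dy":-0.0379,"dz":0.05,"ax":0,"ay":0,"az":0.0459},
    {"dx":0.01555,"dy":-0.0379,"dz":0,"ax":0,"ay":0,"az":0.0459},
    {"dx":0.01555,"dy":-0.0379,"dz":0,"ax":0,"ay":0,"az":0.0459},
    {"dx":0.01555,"dy":-0.0379,"dz":0,"ax":0,"ay":0,"az":0.0459},
    {"dx":0.01555,"dy":-0.0379,"dz":0,"ax":0,"ay":0,"az":0.0459},
    {"dx":0.01555,"dy":-0.0379,"dz":0,"ax":0,"ay":0,"az":0.0459},
    {"dx":0.01555,"dy":-0.0379,"dz":0,"ax":0,"ay":0,"az":0.0459},
    {"dx":0.01555,"dy":-0.0379,"dz":0,"ax":0,"ay":0,"az":0.0459},
    {"dx":0.01555,"dy":-0.0379,"dz":0,"ax":0,"ay":0,"az":0.0459},
    {"dx":0.01555,"dy":-0.0379,"dz":-0.01,"ax":0,"ay":0,"az":0.0459},
  ],
)

```text
t: 5.35
tcp_pos: [0.5524, -0.0462, 0.1913]
tcp_rot: [-0.617, 0.787, -0.001, 0.001]
wrist_force: [0.6, 0.7, -0.7]
opening: 0.027
grip_force: 39.5
```

>>> drive_tool(
  plan=[
    {"dx":0,"dy":0,"dz":-0.03,"ax":0,"ay":0,"az":0},
    {"dx":0,"dy":0,"dz":-0.01,"ax":0,"ay":0,"az":0},
    {"dx":0,"dy":0,"dz":0,"ax":0,"ay":0,"az":0},
  ],
)

```text
t: 5.72
tcp_pos: [0.5512, -0.0444, 0.1503]
tcp_rot: [-0.617, 0.787, 0.0, -0.0]
wrist_force: [-0.6, 1.1, -0.4]
opening: 0.0267
grip_force: 39.6
```

Run:
```python
from h import *
s=[env.observe()]
for n in("top","side"):
    im,d=snap(n); s.append(env.observe())
for o in s: print(o["tcp_pos"].round(4),o["tcp_rot"].round(4),o["wrist_force"].round(2),o["opening"])
im=np.load("side.npz")["im"]
cv2.imwrite("pics/side1.png",cv2.cvtColor(cv2.resize(im[130:230,200:333],(0,0),fx=6,fy=6,interpolation=cv2.INTER_CUBIC),cv2.COLOR_RGB2BGR))
```

```text
[ 0.5512 -0.0444  0.1503] [-6.165e-01  7.873e-01  3.000e-04 -3.000e-04] [-0.57  1.14 -0.36] 0.02673734315252506
[ 0.5517 -0.0444  0.151 ] [-6.166e-01  7.873e-01 -1.000e-04  2.000e-04] [ 0.34 -0.52 -1.15] 0.02684524697766639
[ 0.5519 -0.0444  0.1513] [-6.166e-01  7.873e-01 -4.000e-04  4.000e-04] [ 0.3   0.33 -0.83] 0.026511257708236577
```

View pics/side1.png

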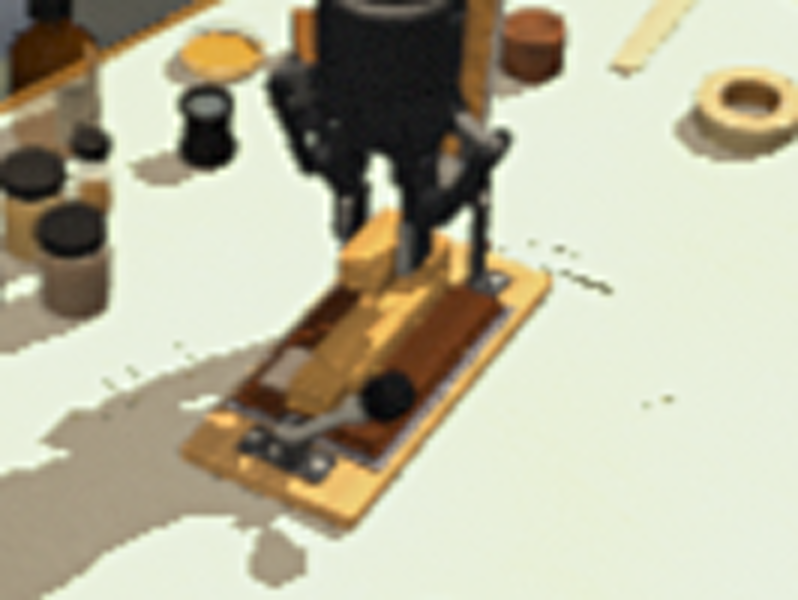

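The side view shows the block held level between the fingers (crop 375,250) above the row, with its outer end visible. Next I'll compare its sideways position with the row in the same view.

```bash
cat >> h.py <<'E'
O=np.array([.5549,-.0358]); A=np.radians(-13.7)
EX=np.array([np.cos(A),np.sin(A)]); EY=np.array([-np.sin(A),np.cos(A)])
def press(P): return np.stack([(P[...,:2]-O)@EX,(P[...,:2]-O)@EY,P[...,2]],-1)*1000
E
python3 - <<'E'
from h import *
for n in("side","top"):
    Z=np.load(n+".npz"); im=Z["im"].astype(int); Q=press(cloud(n,Z["d"])); wood=(im[...,0]-im[...,2]>45)&(Z["d"]>0)&(abs(Q[...,0])<30)
    print(n)
    for lo,hi,ya,yb in((88,100,-45,20),(70,88,5,20),(37,46,18,64),(24,37,60,68)):
        s=wood&(Q[...,2]>lo)&(Q[...,2]<hi)&(Q[...,1]>ya)&(Q[...,1]<yb); q=Q[s]
        if len(q)>3: print((lo,hi),len(q),"min",q.min(0).round(1),"max",q.max(0).round(1),"med",np.median(q,0).round(1))
o=env.observe(); print(press(np.array(o["tcp_pos"])).round(1))
E
```

```text
side
(88, 100) 72 min [-28.5 -36.3  88.1] max [14.3 19.4 96.6] med [ 1.6 -0.1 92.3]
(70, 88) 31 min [-14.9   5.9  73.5] max [11.6 19.4 87.6] med [-4.5 15.3 82. ]
(37, 46) 96 min [-14.4  18.1  37. ] max [15.2 63.5 45.7] med [-0.  42.2 41.7]
(24, 37) 25 min [-30.   60.   24.5] max [27.8 67.4 36.6] med [ 4.4 63.5 30.4]
top
(37, 46) 74 min [-13.6  29.1  37.1] max [13.8 61.6 46. ] med [-0.1 45.3 41.7]
[ -0.9  -9.  151.3]
```

>>> drive_tool(
  plan=[
    {"dx":0,"dy":0,"dz":-0.018,"ax":0,"ay":0,"az":0},
    {"dx":0,"dy":0,"dz":-0.01,"ax":0,"ay":0,"az":0},
    {"dx":0,"dy":0,"dz":-0.004,"ax":0,"ay":0,"az":0},
    {"dx":0,"dy":0,"dz":0,"ax":0,"ay":0,"az":0},
  ],
)

```text
t: 6.32
tcp_pos: [0.5519, -0.0447, 0.119]
tcp_rot: [-0.616, 0.787, -0.0, 0.0]
wrist_force: [0.4, -0.0, -0.0]
opening: 0.0271
grip_force: 39.6
```

>>> drive_tool(
  plan=[
    {"dx":0,"dy":0,"dz":-0.001,"ax":0,"ay":0,"az":0},
    {"dx":0,"dy":0,"dz":0,"ax":0,"ay":0,"az":0},
  ],
)

```text
t: 6.58
tcp_pos: [0.5519, -0.0447, 0.1188]
tcp_rot: [-0.616, 0.787, -0.0, 0.001]
wrist_force: [-8.5, 0.7, 20.5]
opening: 0.027
grip_force: 42.0
```

>>> drive_tool(
  plan=[
    {"dx":-0.0005,"dy":-0.00195,"dz":0,"ax":0,"ay":0,"az":0},
    {"dx":0,"dy":0,"dz":0,"ax":0,"ay":0,"az":0},
  ],
)

```text
t: 6.82
tcp_pos: [0.5521, -0.0463, 0.1188]
tcp_rot: [-0.617, 0.787, -0.0, 0.001]
wrist_force: [-1.5, 5.4, 14.7]
opening: 0.0271
grip_force: 41.4
```

>>> drive_tool(
  plan=[
    {"dx":-0.00025,"dy":-0.001,"dz":0,"ax":0,"ay":0,"az":0},
    {"dx":0,"dy":0,"dz":0,"ax":0,"ay":0,"az":0},
  ],
)

```text
t: 7.08
tcp_pos: [0.552, -0.0472, 0.1189]
tcp_rot: [-0.617, 0.787, -0.001, 0.002]
wrist_force: [-0.6, 4.3, 13.3]
opening: 0.0269
grip_force: 41.2
```

>>> drive_tool(
  plan=[
    {"dx":0,"dy":0,"dz":0.0004,"ax":0,"ay":0,"az":0},
    {"dx":-0.00025,"dy":-0.001,"dz":0,"ax":0,"ay":0,"az":0},
    {"dx":0,"dy":0,"dz":0,"ax":0,"ay":0,"az":0},
  ],
)

```text
t: 7.45
tcp_pos: [0.5516, -0.0484, 0.1189]
tcp_rot: [-0.617, 0.787, -0.001, 0.001]
wrist_force: [0.8, 3.1, 8.4]
opening: 0.0271
grip_force: 40.6
```

>>> drive_tool(
  plan=[
    {"dx":-0.00025,"dy":-0.001,"dz":0,"ax":0,"ay":0,"az":0},
    {"dx":0,"dy":0,"dz":0,"ax":0,"ay":0,"az":0},
  ],
)

```text
t: 7.7
tcp_pos: [0.5515, -0.0489, 0.1189]
tcp_rot: [-0.617, 0.787, -0.0, 0.002]
wrist_force: [2.1, 8.2, 6.1]
opening: 0.0268
grip_force: 40.4
```

>>> drive_tool(
  plan=[
    {"dx":-0.00015,"dy":-0.0006,"dz":0,"ax":0,"ay":0,"az":0},
    {"dx":0,"dy":0,"dz":0,"ax":0,"ay":0,"az":0},
  ],
)

```text
t: 7.95
tcp_pos: [0.5514, -0.049, 0.1189]
tcp_rot: [-0.617, 0.787, 0.0, 0.002]
wrist_force: [3.2, 12.9, 7.0]
opening: 0.0269
grip_force: 40.4
```

>>> drive_tool(
  plan=[
    {"dx":0,"dy":0,"dz":0,"ax":0,"ay":0,"az":0},
    {"dx":0,"dy":0.0005,"dz":0,"ax":0,"ay":0,"az":0},
    {"dx":0,"dy":0,"dz":-0.008,"ax":0,"ay":0,"az":0},
  ],
  grip=50,
  squeeze=20,
)

```text
t: 8.32
tcp_pos: [0.5505, -0.05, 0.1098]
tcp_rot: [-0.616, 0.788, -0.0, 0.0]
wrist_force: [-0.2, 0.4, 0.1]
opening: 0.0426
grip_force: 0.0
```

>>> drive_tool(
  plan=[
    {"dx":0,"dy":0,"dz":0,"ax":0,"ay":0,"az":0},
    {"dx":0,"dy":0,"dz":0,"ax":0,"ay":0,"az":0},
    {"dx":0,"dy":0,"dz":0,"ax":0,"ay":0,"az":0},
    {"dx":0,"dy":0,"dz":0,"ax":0,"ay":0,"az":0},
  ],
  grip=20,
)

```text
t: 8.82
tcp_pos: [0.5512, -0.0502, 0.1097]
tcp_rot: [-0.616, 0.788, -0.001, 0.001]
wrist_force: [7.9, -2.4, -4.7]
opening: 0.0276
grip_force: 28.4
```

>>> drive_tool(
  plan=[
    {"dx":0,"dy":0,"dz":0,"ax":0,"ay":0,"az":0},
    {"dx":0,"dy":0,"dz":0,"ax":0,"ay":0,"az":0},
    {"dx":0,"dy":0,"dz":0.03,"ax":0,"ay":0,"az":0},
    {"dx":0,"dy":0,"dz":0.06,"ax":0,"ay":0,"az":0},
    {"dx":0.0019,"dy":0.0368,"dz":0,"ax":0,"ay":0,"az":0.0443},
    {"dx":0.0019,"dy":0.0368,"dz":0,"ax":0,"ay":0,"az":0.0443},
    {"dx":0.0019,"dy":0.0368,"dz":0,"ax":0,"ay":0,"az":0.0443},
    {"dx":0.0019,"dy":0.0368,"dz":0,"ax":0,"ay":0,"az":0.0443},
    {"dx":0.0019,"dy":0.0368,"dz":0,"ax":0,"ay":0,"az":0.0443},
    {"dx":0.0019,"dy":0.0368,"dz":0,"ax":0,"ay":0,"az":0.0443},
    {"dx":0.0019,"dy":0.0368,"dz":0,"ax":0,"ay":0,"az":0.0443},
    {"dx":0.0019,"dy":0.0368,"dz":-0.02,"ax":0,"ay":0,"az":0.0443},
  ],
  grip=60,
)

```text
t: 10.32
tcp_pos: [0.5659, 0.2461, 0.1806]
tcp_rot: [0.746, -0.666, 0.001, -0.001]
wrist_force: [0.5, -0.8, -0.5]
opening: 0.0512
grip_force: 0.0
```

>>> drive_tool(
  plan=[
    {"dx":0.0019,"dy":0.0368,"dz":-0.02,"ax":0,"ay":0,"az":0.0443},
    {"dx":0.0019,"dy":0.0368,"dz":-0.03,"ax":0,"ay":0,"az":0.0443},
    {"dx":0,"dy":0,"dz":-0.015,"ax":0,"ay":0,"az":0},
    {"dx":0,"dy":0,"dz":0,"ax":0,"ay":0,"az":0},
  ],
)

```text
t: 10.82
tcp_pos: [0.5685, 0.3174, 0.1135]
tcp_rot: [0.774, -0.633, -0.0, 0.001]
wrist_force: [-0.8, -0.6, -1.0]
opening: 0.0511
grip_force: 0.0
```

Run:
```python
from h import *
im,d=snap("top")
o=env.observe(); print(o["tcp_pos"].round(4),o["tcp_rot"].round(4))
Q=press(cloud("top",d)); w=(im[...,0].astype(int)-im[...,2]>20)&(abs(Q[...,0])<25)&(abs(Q[...,1])<70)
for lo,hi in((54,64),(36,46)):
    q=Q[w&(Q[...,2]>lo)&(Q[...,2]<hi)]; r=cv2.minAreaRect(np.float32(q[:,:2])); print(len(q),np.round(r,1) if 0 else r, q.min(0).round(1),q.max(0).round(1))
```

```text
[0.5691 0.3174 0.1147] [ 7.740e-01 -6.331e-01 -1.000e-04  4.000e-04]
197 ((-0.37289905548095703, -26.124412536621094), (28.223905563354492, 78.5617904663086), 0.30387231707572937) [-14.7 -65.4  54.1] [13.8 13.1 63.9]
136 ((0.11707782745361328, 5.028034210205078), (119.09724426269531, 28.587312698364258), 89.26625061035156) [-14.6 -54.4  36.1] [15.  64.6 45.9]
```

>>> drive_tool(
  plan=[
    {"dx":0.0008,"dy":0.001,"dz":-0.02,"ax":0,"ay":0,"az":0},
    {"dx":0,"dy":0,"dz":-0.0155,"ax":0,"ay":0,"az":0},
    {"dx":0,"dy":0,"dz":0,"ax":0,"ay":0,"az":0},
  ],
)

```text
t: 11.25
tcp_pos: [0.5696, 0.3183, 0.0786]
tcp_rot: [0.774, -0.633, -0.0, 0.001]
wrist_force: [0.7, 1.0, 0.2]
opening: 0.0508
grip_force: 0.0
```

>>> drive_tool(
  plan=[
    {"dx":0,"dy":0,"dz":0,"ax":0,"ay":0,"az":0},
    {"dx":0,"dy":0,"dz":0,"ax":0,"ay":0,"az":0},
    {"dx":0,"dy":0,"dz":0,"ax":0,"ay":0,"az":0},
    {"dx":0,"dy":0,"dz":0,"ax":0,"ay":0,"az":0},
    {"dx":0,"dy":0,"dz":0,"ax":0,"ay":0,"az":0},
  ],
  grip=10,
  squeeze=40,
)

```text
t: 11.88
tcp_pos: [0.5705, 0.3193, 0.0802]
tcp_rot: [0.774, -0.633, 0.0, -0.001]
wrist_force: [-1.6, -1.2, 6.7]
opening: 0.027
grip_force: 40.2
```

>>> drive_tool(
  plan=[
    {"dx":0,"dy":0,"dz":0.025,"ax":0,"ay":0,"az":0},
    {"dx":0,"dy":0,"dz":0.05,"ax":0,"ay":0,"az":0},
    {"dx":-0.00066,"dy":-0.0393,"dz":0.045,"ax":0,"ay":0,"az":-0.055},
    {"dx":-0.00066,"dy":-0.0393,"dz":0,"ax":0,"ay":0,"az":-0.055},
    {"dx":-0.00066,"dy":-0.0393,"dz":0,"ax":0,"ay":0,"az":-0.055},
    {"dx":-0.00066,"dy":-0.0393,"dz":0,"ax":0,"ay":0,"az":-0.055},
    {"dx":-0.00066,"dy":-0.0393,"dz":0,"ax":0,"ay":0,"az":-0.055},
    {"dx":-0.00066,"dy":-0.0393,"dz":0,"ax":0,"ay":0,"az":-0.055},
    {"dx":-0.00066,"dy":-0.0393,"dz":0,"ax":0,"ay":0,"az":-0.055},
    {"dx":-0.00066,"dy":-0.0393,"dz":0,"ax":0,"ay":0,"az":-0.055},
    {"dx":0,"dy":0,"dz":-0.04,"ax":0,"ay":0,"az":0},
    {"dx":0,"dy":0,"dz":0,"ax":0,"ay":0,"az":0},
  ],
)

```text
t: 13.38
tcp_pos: [0.5632, 0.0044, 0.1575]
tcp_rot: [-0.617, 0.787, 0.001, -0.002]
wrist_force: [-0.6, -0.3, 0.7]
opening: 0.0267
grip_force: 39.6
```

Run:
```python
from h import *
im,d=snap("side"); Q=press(cloud("side",d)); w=(im[...,0].astype(int)-im[...,2]>45)&(abs(Q[...,0])<25)
T=[]
for _ in range(4): env.get_image("side"); T.append(env.observe()["tcp_pos"])
print(np.mean(T,0).round(4),env.observe()["tcp_rot"].round(4))
for lo,hi,ya,yb in((94,106,20,75),(78,94,55,75),(54,64,-66,14)):
    q=Q[w&(Q[...,2]>lo)&(Q[...,2]<hi)&(Q[...,1]>ya)&(Q[...,1]<yb)]
    if len(q): print((lo,hi),len(q),q.min(0).round(1),q.max(0).round(1),np.median(q,0).round(1))
```

```text
[0.5652 0.0052 0.1605] [-6.179e-01  7.863e-01 -6.000e-04  8.000e-04]
(94, 106) 62 [-16.5  21.   94.3] [ 13.2  70.2 105.7] [ 0.5 50.6 96.6]
(78, 94) 33 [-15.9  55.7  79.4] [14.2 68.8 93.9] [-4.7 65.2 87.5]
(54, 64) 60 [-15.1 -65.3  54. ] [-0.3 12.5 63.8] [ -9.6 -27.5  59.4]
```

>>> drive_tool(
  plan=[
    {"dx":0,"dy":0,"dz":-0.02,"ax":0,"ay":0,"az":0},
    {"dx":0,"dy":0,"dz":-0.014,"ax":0,"ay":0,"az":0},
    {"dx":0,"dy":0,"dz":-0.003,"ax":0,"ay":0,"az":0},
    {"dx":0,"dy":0,"dz":0,"ax":0,"ay":0,"az":0},
  ],
)

```text
t: 14.12
tcp_pos: [0.5648, 0.0048, 0.1225]
tcp_rot: [-0.618, 0.787, -0.0, 0.0]
wrist_force: [-0.1, 0.1, -0.5]
opening: 0.0268
grip_force: 39.6
```

>>> drive_tool(
  plan=[
    {"dx":0,"dy":0,"dz":-0.001,"ax":0,"ay":0,"az":0},
    {"dx":0,"dy":0,"dz":0,"ax":0,"ay":0,"az":0},
  ],
)

```text
t: 14.38
tcp_pos: [0.5649, 0.0048, 0.1215]
tcp_rot: [-0.618, 0.787, -0.0, 0.0]
wrist_force: [0.2, -1.1, -0.4]
opening: 0.027
grip_force: 39.6
```

>>> drive_tool(
  plan=[
    {"dx":-0.0005,"dy":-0.00195,"dz":-0.0007,"ax":0,"ay":0,"az":0},
    {"dx":0,"dy":0,"dz":0,"ax":0,"ay":0,"az":0},
  ],
)

```text
t: 14.62
tcp_pos: [0.5648, 0.0031, 0.1212]
tcp_rot: [-0.618, 0.786, -0.0, 0.001]
wrist_force: [-0.1, 2.6, 6.8]
opening: 0.0266
grip_force: 40.4
```

>>> drive_tool(
  plan=[
    {"dx":-0.00025,"dy":-0.001,"dz":0,"ax":0,"ay":0,"az":0},
    {"dx":0,"dy":0,"dz":0,"ax":0,"ay":0,"az":0},
  ],
)

```text
t: 14.88
tcp_pos: [0.5647, 0.0023, 0.1213]
tcp_rot: [-0.618, 0.786, -0.0, 0.001]
wrist_force: [1.4, 5.8, 5.5]
opening: 0.0271
grip_force: 40.3
```

>>> drive_tool(
  plan=[
    {"dx":-0.0002,"dy":-0.0008,"dz":0,"ax":0,"ay":0,"az":0},
    {"dx":0,"dy":0,"dz":0,"ax":0,"ay":0,"az":0},
  ],
)

```text
t: 15.12
tcp_pos: [0.5646, 0.0022, 0.1213]
tcp_rot: [-0.618, 0.786, 0.0, 0.002]
wrist_force: [2.3, 10.5, 3.4]
opening: 0.0265
grip_force: 40.1
```

>>> drive_tool(
  plan=[
    {"dx":-0.0001,"dy":-0.0005,"dz":0,"ax":0,"ay":0,"az":0},
    {"dx":0,"dy":0,"dz":0,"ax":0,"ay":0,"az":0},
  ],
)

```text
t: 15.38
tcp_pos: [0.5646, 0.0021, 0.1213]
tcp_rot: [-0.618, 0.786, 0.001, 0.002]
wrist_force: [2.9, 15.6, 4.7]
opening: 0.0269
grip_force: 40.1
```

>>> drive_tool(
  plan=[
    {"dx":0,"dy":0,"dz":0,"ax":0,"ay":0,"az":0},
    {"dx":0,"dy":0.0005,"dz":0,"ax":0,"ay":0,"az":0},
    {"dx":0,"dy":0,"dz":-0.01,"ax":0,"ay":0,"az":0},
  ],
  grip=50,
  squeeze=20,
)

```text
t: 15.75
tcp_pos: [0.5641, 0.0009, 0.1106]
tcp_rot: [-0.617, 0.787, -0.0, 0.0]
wrist_force: [-0.3, -0.6, -0.4]
opening: 0.0426
grip_force: 0.0
```

>>> drive_tool(
  plan=[
    {"dx":0,"dy":0,"dz":0,"ax":0,"ay":0,"az":0},
    {"dx":0,"dy":0,"dz":0,"ax":0,"ay":0,"az":0},
    {"dx":0,"dy":0,"dz":0,"ax":0,"ay":0,"az":0},
    {"dx":0,"dy":0,"dz":0,"ax":0,"ay":0,"az":0},
  ],
  grip=20,
)

```text
t: 16.25
tcp_pos: [0.564, 0.0008, 0.1104]
tcp_rot: [-0.617, 0.787, -0.0, 0.0]
wrist_force: [4.3, -2.6, -5.2]
opening: 0.0273
grip_force: 27.8
```

>>> drive_tool(
  plan=[
    {"dx":0,"dy":0,"dz":0,"ax":0,"ay":0,"az":0},
    {"dx":0,"dy":0,"dz":0,"ax":0,"ay":0,"az":0},
    {"dx":0,"dy":0,"dz":0.03,"ax":0,"ay":0,"az":0},
    {"dx":0,"dy":0,"dz":0.05,"ax":0,"ay":0,"az":0},
    {"dx":-0.03,"dy":0.03,"dz":0.03,"ax":0,"ay":0,"az":0},
    {"dx":-0.03,"dy":0.04,"dz":0.03,"ax":0,"ay":0,"az":0},
    {"dx":-0.03,"dy":0.04,"dz":0.03,"ax":0,"ay":0,"az":0},
  ],
  grip=60,
)

```text
t: 17.12
tcp_pos: [0.4724, 0.1119, 0.2815]
tcp_rot: [-0.617, 0.787, 0.0, 0.0]
wrist_force: [0.5, 2.3, 0.4]
opening: 0.0513
grip_force: 0.0
```

Run:
```python
from h import *
for n in("top","side"):
    im,d=snap(n); C=cloud(n,d); Q=press(C); w=(im[...,0].astype(int)-im[...,2]>20)&(abs(Q[...,0])<25)
    q=Q[w&(Q[...,2]>54)&(Q[...,2]<64)&(abs(Q[...,1])<75)]; print(n,len(q),cv2.minAreaRect(np.float32(q[:,:2])),q.min(0).round(1),q.max(0).round(1))
    h=(Q[...,2]>95)&(abs(Q[...,0])<25)&(Q[...,1]<-60)&(Q[...,1]>-160)
    for a in range(100,310,30):
        s=h&(Q[...,2]>a)&(Q[...,2]<a+30)
        if s.sum(): q=Q[s]; print(a,len(q),q.mean(0).round(1),q.min(0).round(1)[:2],q.max(0).round(1)[:2],im[s].mean(0).round())
    k=(im.max(-1)<60)&(Q[...,2]>60)&(Q[...,2]<95)&(Q[...,1]>65)&(Q[...,1]<110)&(Q[...,0]<-30)&(Q[...,0]>-100)
    if k.sum(): print("knob",k.sum(),Q[k].mean(0).round(1),Q[k].min(0).round(1),Q[k].max(0).round(1))
im=np.load("top.npz")["im"];cv2.imwrite("pics/top2.png",cv2.cvtColor(cv2.resize(im[155:225,245:360],(0,0),fx=6.9,fy=6.9,interpolation=cv2.INTER_CUBIC),cv2.COLOR_RGB2BGR))
```

```text
top 310 ((-0.2328968048095703, -1.45050048828125), (128.05593872070312, 27.995548248291016), 89.43659973144531) [-14.3 -65.5  54.3] [14.  62.5 63.9]
100 35 [ -3.4 -89.6 115.2] [ -13.9 -103.3] [ 12.8 -84.3] [81. 65. 49.]
130 30 [ -2.9 -94.7 145.3] [ -13.1 -107.3] [ 12.1 -90.5] [84. 65. 47.]
160 38 [ -3.3 -99.7 174.4] [ -13.6 -113.4] [ 12.1 -94.7] [82. 67. 53.]
190 37 [  -4.1 -105.2  205.1] [ -13.6 -119.9] [  10.4 -100.4] [84. 68. 55.]
220 58 [  -1.6 -111.8  231.8] [ -13.5 -123.7] [  12.1 -104.9] [107.  94.  81.]
250 32 [  -3.8 -118.3  263.5] [ -14.  -125.8] [  12.3 -114.7] [118. 112. 105.]
280 48 [  -2.6 -123.5  299.6] [ -10.6 -137.3] [   8.5 -116. ] [90. 69. 57.]
side 231 ((1.3251609802246094, 1.8151321411132812), (30.892253875732422, 132.87649536132812), 0.2171635627746582) [-14.3 -64.6  54.2] [17.  68.2 63.7]
knob 58 [-60.   91.7  86.1] [-71.8  78.4  70.2] [-47.6 101.6  94.6]
```

View pics/top2.png

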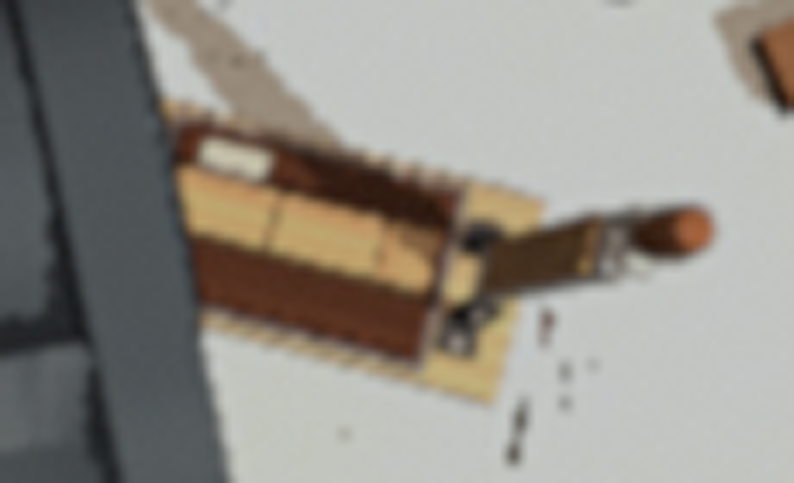

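The top view shows the course finished and straight: the joints at crop (275,225) and (380,245) are closed and the sides are in line. The bar leans 10.9° past upright, so the handle grip point is at about world (524, -164, 285) mm. I'll move above the handle.

>>> drive_tool(
  plan=[
    {"dx":0,"dy":0,"dz":0.035,"ax":0,"ay":0,"az":0},
    {"dx":0,"dy":0,"dz":0.035,"ax":0,"ay":0,"az":0},
    {"dx":0,"dy":0,"dz":0.035,"ax":0,"ay":0,"az":0},
    {"dx":0,"dy":0,"dz":0.035,"ax":0,"ay":0,"az":0},
    {"dx":0.0064,"dy":-0.0345,"dz":0,"ax":0,"ay":0,"az":0},
    {"dx":0.0064,"dy":-0.0345,"dz":0,"ax":0,"ay":0,"az":0},
    {"dx":0.0064,"dy":-0.0345,"dz":0,"ax":0,"ay":0,"az":0},
    {"dx":0.0064,"dy":-0.0345,"dz":0,"ax":0,"ay":0,"az":0},
    {"dx":0.0064,"dy":-0.0345,"dz":0,"ax":0,"ay":0,"az":0},
    {"dx":0.0064,"dy":-0.0345,"dz":0,"ax":0,"ay":0,"az":0},
    {"dx":0.0064,"dy":-0.0345,"dz":0,"ax":0,"ay":0,"az":0},
    {"dx":0.0064,"dy":-0.0345,"dz":0,"ax":0,"ay":0,"az":0},
  ],
  grip=70,
)

```text
t: 18.73
tcp_pos: [0.5249, -0.1666, 0.42]
tcp_rot: [-0.617, 0.787, 0.0, -0.0]
wrist_force: [-0.5, 0.8, -0.2]
opening: 0.06
grip_force: 0.0
```

Run:
```python
from h import *
im,d=snap("side"); o=env.observe(); print(o["tcp_pos"].round(4),o["tcp_rot"].round(4),o["joints"].round(2),press(o["tcp_pos"]).round(1))
Q=press(cloud("side",d))
k=(Q[...,2]>268)&(Q[...,2]<318)&(abs(Q[...,0])<40)&(Q[...,1]<-100)&(Q[...,1]>-170)&(d>0)
q=Q[k]; print(len(q),q.mean(0).round(1),q.min(0).round(1),q.max(0).round(1))
u=proj("side",np.r_[O+EY*-.1316,.285])[0].astype(int); print(u)
cv2.imwrite("pics/side3.png",cv2.cvtColor(cv2.resize(im[max(0,u[1]-60):u[1]+60,u[0]-60:u[0]+60],(600,600),interpolation=cv2.INTER_CUBIC),cv2.COLOR_RGB2BGR))
```

```text
[ 0.5252 -0.1698  0.4192] [-6.167e-01  7.872e-01  2.000e-04 -9.000e-04] [-0.31  0.35  0.44  1.66 -0.   -1.64] [   2.9 -137.2  419.2]
97 [  -1.5 -120.9  291.9] [ -10.  -136.9  269.3] [  12.2 -111.8  313.4]
[284  97]
```

View pics/side3.png

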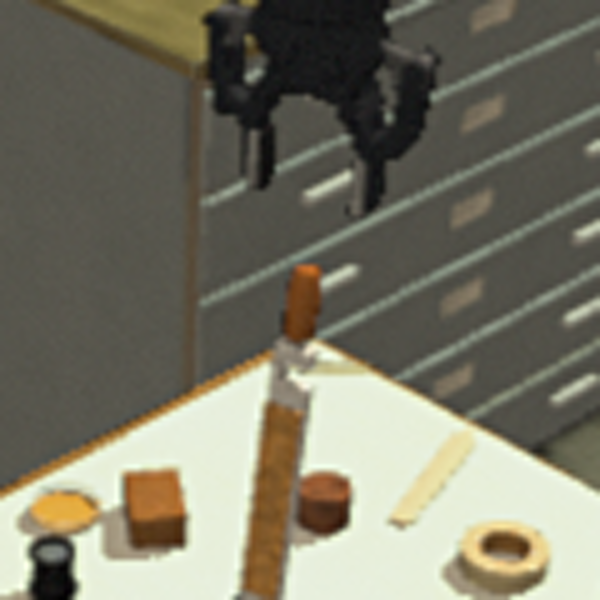

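The picture shows the open fingers straddling the handle (handle at 302,300; fingers at 258 and 365). I'll descend and grip.

>>> drive_tool(
  plan=[
    {"dx":0,"dy":0,"dz":0,"ax":0,"ay":0,"az":0},
    {"dx":0,"dy":0,"dz":-0.02,"ax":0,"ay":0,"az":0},
    {"dx":0,"dy":0,"dz":0,"ax":0,"ay":0,"az":0},
  ],
)

```text
t: 19.15
tcp_pos: [0.5243, -0.1643, 0.3995]
tcp_rot: [-0.618, 0.786, 0.001, -0.001]
wrist_force: [-0.7, -0.1, 0.7]
opening: 0.0602
grip_force: 0.0
```

>>> drive_tool(
  plan=[
    {"dx":0,"dy":0,"dz":-0.03,"ax":0,"ay":0,"az":0},
    {"dx":0,"dy":0,"dz":-0.028,"ax":0,"ay":0,"az":0},
    {"dx":0,"dy":0,"dz":0,"ax":0,"ay":0,"az":0},
  ],
)

```text
t: 19.52
tcp_pos: [0.5242, -0.1644, 0.3418]
tcp_rot: [-0.618, 0.786, 0.001, -0.001]
wrist_force: [-0.2, 0.3, 1.3]
opening: 0.0599
grip_force: 0.0
```

>>> drive_tool(
  plan=[
    {"dx":0,"dy":0,"dz":0,"ax":0,"ay":0,"az":0},
    {"dx":0,"dy":0,"dz":0,"ax":0,"ay":0,"az":0},
    {"dx":0,"dy":0,"dz":0,"ax":0,"ay":0,"az":0},
    {"dx":0,"dy":0,"dz":0,"ax":0,"ay":0,"az":0},
    {"dx":0,"dy":0,"dz":0,"ax":0,"ay":0,"az":0},
  ],
  grip=5,
  squeeze=35,
)

```text
t: 20.15
tcp_pos: [0.5235, -0.1648, 0.3439]
tcp_rot: [-0.617, 0.787, 0.0, -0.001]
wrist_force: [-19.5, 3.6, 16.3]
opening: 0.0206
grip_force: 34.6
```

Run:
```python
import numpy as np
EY=np.array([.2368,.9715])
for th0,th1,n in((1.761,0,24),):
    t=np.linspace(th0,th1,n+1); y=220*np.cos(t); z=220*np.sin(t)
    for i in range(n): d=(y[i+1]-y[i])*EY; print(i,t[i+1].round(3),(d/1000).round(4),((z[i+1]-z[i])/1000).round(4))
```

```text
0 1.688 [0.0038 0.0155] 0.0025
1 1.614 [0.0038 0.0156] 0.0013
2 1.541 [0.0038 0.0157] 0.0001
3 1.467 [0.0038 0.0156] -0.0011
4 1.394 [0.0038 0.0155] -0.0023
5 1.321 [0.0037 0.0153] -0.0034
6 1.247 [0.0037 0.015 ] -0.0046
7 1.174 [0.0036 0.0147] -0.0057
8 1.101 [0.0035 0.0142] -0.0068
9 1.027 [0.0033 0.0137] -0.0078
10 0.954 [0.0032 0.0131] -0.0088
11 0.88 [0.003  0.0124] -0.0098
12 0.807 [0.0029 0.0117] -0.0107
13 0.734 [0.0027 0.0109] -0.0116
14 0.66 [0.0025 0.0101] -0.0124
15 0.587 [0.0022 0.0092] -0.0131
16 0.514 [0.002  0.0082] -0.0138
17 0.44 [0.0018 0.0072] -0.0143
18 0.367 [0.0015 0.0062] -0.0148
19 0.294 [0.0012 0.0051] -0.0153
20 0.22 [0.001 0.004] -0.0156
21 0.147 [0.0007 0.0029] -0.0159
22 0.073 [0.0004 0.0017] -0.016
23 0.0 [0.0001 0.0006] -0.0161
```

>>> drive_tool(
  plan=[
    {"dx":-0.0012,"dy":0.0003,"dz":0.001,"ax":0,"ay":0,"az":0},
    {"dx":0.0038,"dy":0.0155,"dz":0.0025,"ax":0,"ay":0,"az":0},
    {"dx":0.0038,"dy":0.0156,"dz":0.0013,"ax":0,"ay":0,"az":0},
    {"dx":0.0038,"dy":0.0157,"dz":0.0001,"ax":0,"ay":0,"az":0},
  ],
)

```text
t: 20.65
tcp_pos: [0.5349, -0.1172, 0.3473]
tcp_rot: [-0.617, 0.787, 0.0, -0.001]
wrist_force: [-3.0, -2.6, -12.0]
opening: 0.0201
grip_force: 34.6
```

>>> drive_tool(
  plan=[
    {"dx":0.0038,"dy":0.0156,"dz":-0.0018,"ax":0,"ay":0,"az":0},
    {"dx":0.0038,"dy":0.0155,"dz":-0.0023,"ax":0,"ay":0,"az":0},
    {"dx":0.0037,"dy":0.0153,"dz":-0.0034,"ax":0,"ay":0,"az":0},
    {"dx":0.0037,"dy":0.015,"dz":-0.0046,"ax":0,"ay":0,"az":0},
    {"dx":0.0036,"dy":0.0147,"dz":-0.0057,"ax":0,"ay":0,"az":0},
    {"dx":0.0035,"dy":0.0142,"dz":-0.0068,"ax":0,"ay":0,"az":0},
  ],
)

```text
t: 21.4
tcp_pos: [0.5573, -0.027, 0.3225]
tcp_rot: [-0.618, 0.787, -0.0, -0.0]
wrist_force: [-1.9, -6.4, -9.2]
opening: 0.0202
grip_force: 34.6
```

>>> drive_tool(
  plan=[
    {"dx":0.0033,"dy":0.0135,"dz":-0.0083,"ax":0,"ay":0,"az":0},
    {"dx":0.0032,"dy":0.0131,"dz":-0.0088,"ax":0,"ay":0,"az":0},
    {"dx":0.003,"dy":0.0124,"dz":-0.0098,"ax":0,"ay":0,"az":0},
    {"dx":0.0029,"dy":0.0117,"dz":-0.0107,"ax":0,"ay":0,"az":0},
    {"dx":0.0027,"dy":0.0109,"dz":-0.0116,"ax":0,"ay":0,"az":0},
    {"dx":0.0025,"dy":0.0101,"dz":-0.0124,"ax":0,"ay":0,"az":0},
    {"dx":0.0022,"dy":0.0092,"dz":-0.0131,"ax":0,"ay":0,"az":0},
  ],
)

```text
t: 22.28
tcp_pos: [0.5773, 0.054, 0.2473]
tcp_rot: [-0.618, 0.787, -0.0, 0.0]
wrist_force: [-0.7, -3.5, 0.2]
opening: 0.0204
grip_force: 34.5
```

>>> drive_tool(
  plan=[
    {"dx":0.002,"dy":0.0082,"dz":-0.0138,"ax":0,"ay":0,"az":0},
    {"dx":0.0018,"dy":0.0072,"dz":-0.0143,"ax":0,"ay":0,"az":0},
    {"dx":0.0015,"dy":0.0062,"dz":-0.0148,"ax":0,"ay":0,"az":0},
    {"dx":0.0012,"dy":0.0051,"dz":-0.0153,"ax":0,"ay":0,"az":0},
    {"dx":0.001,"dy":0.004,"dz":-0.0156,"ax":0,"ay":0,"az":0},
  ],
)

```text
t: 22.9
tcp_pos: [0.5848, 0.0844, 0.1733]
tcp_rot: [-0.618, 0.787, -0.0, 0.0]
wrist_force: [3.5, -0.2, 2.1]
opening: 0.0201
grip_force: 34.2
```

>>> drive_tool(
  plan=[
    {"dx":0.0007,"dy":0.0029,"dz":-0.0159,"ax":0,"ay":0,"az":0},
    {"dx":0.0004,"dy":0.0017,"dz":-0.014,"ax":0,"ay":0,"az":0},
    {"dx":0,"dy":0,"dz":0,"ax":0,"ay":0,"az":0},
  ],
)

```text
t: 23.28
tcp_pos: [0.5858, 0.0887, 0.143]
tcp_rot: [-0.618, 0.787, 0.0, 0.0]
wrist_force: [7.0, 1.2, -3.1]
opening: 0.0204
grip_force: 34.3
```

>>> drive_tool(
  plan=[
    {"dx":0.0003,"dy":0.0002,"dz":-0.008,"ax":0,"ay":0,"az":0},
    {"dx":0.0003,"dy":0.0002,"dz":-0.005,"ax":0,"ay":0,"az":0},
    {"dx":0,"dy":0,"dz":0,"ax":0,"ay":0,"az":0},
  ],
)

```text
t: 23.65
tcp_pos: [0.5861, 0.0893, 0.1303]
tcp_rot: [-0.618, 0.786, 0.0, -0.0]
wrist_force: [4.8, 4.1, -2.5]
opening: 0.0203
grip_force: 34.4
```

>>> drive_tool(
  plan=[
    {"dx":0,"dy":0,"dz":-0.002,"ax":0,"ay":0,"az":0},
    {"dx":0,"dy":0,"dz":0,"ax":0,"ay":0,"az":0},
  ],
)

```text
t: 23.9
tcp_pos: [0.5861, 0.0893, 0.1286]
tcp_rot: [-0.618, 0.786, 0.0, 0.0]
wrist_force: [5.1, 3.6, -3.1]
opening: 0.0202
grip_force: 34.4
```

>>> drive_tool(
  plan=[
    {"dx":0,"dy":0,"dz":-0.002,"ax":0,"ay":0,"az":0},
    {"dx":0,"dy":0,"dz":0,"ax":0,"ay":0,"az":0},
  ],
)

```text
t: 24.15
tcp_pos: [0.5861, 0.0893, 0.1266]
tcp_rot: [-0.618, 0.787, 0.0, 0.0]
wrist_force: [4.1, 4.0, -2.9]
opening: 0.0202
grip_force: 34.4
```

>>> drive_tool(
  plan=[
    {"dx":0,"dy":0,"dz":-0.002,"ax":0,"ay":0,"az":0},
    {"dx":0,"dy":0,"dz":0,"ax":0,"ay":0,"az":0},
  ],
)

```text
t: 24.4
tcp_pos: [0.5861, 0.0893, 0.125]
tcp_rot: [-0.618, 0.786, 0.0, 0.0]
wrist_force: [2.4, 5.1, 3.2]
opening: 0.0203
grip_force: 35.0
```

>>> drive_tool(
  plan=[
    {"dx":0,"dy":0,"dz":-0.001,"ax":0,"ay":0,"az":0},
    {"dx":0,"dy":0,"dz":0,"ax":0,"ay":0,"az":0},
  ],
)

```text
t: 24.65
tcp_pos: [0.5861, 0.0893, 0.1249]
tcp_rot: [-0.618, 0.786, 0.0, 0.0]
wrist_force: [-4.1, 4.6, 16.5]
opening: 0.02
grip_force: 36.2
```

>>> drive_tool(
  plan=[
    {"dx":0,"dy":0,"dz":-0.0008,"ax":0,"ay":0,"az":0},
    {"dx":0,"dy":0,"dz":0,"ax":0,"ay":0,"az":0},
  ],
)

```text
t: 24.9
tcp_pos: [0.5861, 0.0893, 0.1247]
tcp_rot: [-0.618, 0.786, 0.0, 0.001]
wrist_force: [-6.8, 3.3, 26.9]
opening: 0.0202
grip_force: 37.2
```

The bar is at its stop: z force rose to 27 N with no further motion. I'll release, rise, and move to the outer side of the bolt, turned 90° with the fingers shut.

>>> drive_tool(
  plan=[
    {"dx":0,"dy":0,"dz":0,"ax":0,"ay":0,"az":0},
    {"dx":0,"dy":0,"dz":0,"ax":0,"ay":0,"az":0},
    {"dx":0,"dy":0,"dz":0,"ax":0,"ay":0,"az":0},
    {"dx":0,"dy":0,"dz":0.03,"ax":0,"ay":0,"az":0},
    {"dx":0,"dy":0,"dz":0.05,"ax":0,"ay":0,"az":0},
    {"dx":0,"dy":0,"dz":0.03,"ax":0,"ay":0,"az":0},
  ],
  grip=50,
)

```text
t: 25.65
tcp_pos: [0.5864, 0.089, 0.2356]
tcp_rot: [-0.618, 0.787, -0.0, 0.001]
wrist_force: [0.4, 0.6, -0.1]
opening: 0.0429
grip_force: 0.0
```

>>> drive_tool(
  plan=[
    {"dx":-0.0125,"dy":-0.0018,"dz":0,"ax":0,"ay":0,"az":-0.1745},
    {"dx":-0.0125,"dy":-0.0018,"dz":0,"ax":0,"ay":0,"az":-0.1745},
    {"dx":-0.0125,"dy":-0.0018,"dz":0,"ax":0,"ay":0,"az":-0.1745},
    {"dx":-0.0125,"dy":-0.0018,"dz":0,"ax":0,"ay":0,"az":-0.1745},
    {"dx":-0.0125,"dy":-0.0018,"dz":0,"ax":0,"ay":0,"az":-0.1745},
    {"dx":-0.0125,"dy":-0.0018,"dz":0,"ax":0,"ay":0,"az":-0.1745},
    {"dx":-0.0125,"dy":-0.0018,"dz":0,"ax":0,"ay":0,"az":-0.1745},
    {"dx":-0.0125,"dy":-0.0018,"dz":0,"ax":0,"ay":0,"az":-0.1745},
    {"dx":-0.0125,"dy":-0.0018,"dz":0,"ax":0,"ay":0,"az":-0.1745},
  ],
  grip=0,
)

```text
t: 26.78
tcp_pos: [0.4731, 0.0727, 0.2333]
tcp_rot: [0.122, 0.993, -0.0, -0.0]
wrist_force: [-0.1, -0.9, -0.1]
opening: 0.0001
grip_force: 0.0
```

Run:
```python
from h import *
im,d=snap("side"); o=env.observe(); print(o["t"],o["tcp_pos"].round(4),o["tcp_rot"].round(4),o["joints"].round(2),press(o["tcp_pos"]).round(1),o["opening"])
Q=press(cloud("side",d))
for ya in range(-80,160,20):
    k=(abs(Q[...,0])<12)&(Q[...,1]>ya)&(Q[...,1]<ya+20)&(Q[...,2]>55)&(Q[...,2]<90)
    if k.sum(): print(ya,k.sum(),np.percentile(Q[k][:,2],[50,95]).round(1))
k=(im.max(-1)<60)&(Q[...,2]>55)&(Q[...,2]<98)&(Q[...,1]>65)&(Q[...,1]<110)&(Q[...,0]<-30)&(Q[...,0]>-100)
print("knob",k.sum(),Q[k].mean(0).round(1),Q[k].min(0).round(1),Q[k].max(0).round(1))
u=proj("side",np.r_[O+EY*.05,.08])[0].astype(int)
cv2.imwrite("pics/side4.png",cv2.cvtColor(cv2.resize(im[u[1]-60:u[1]+60,u[0]-70:u[0]+70],(700,600),interpolation=cv2.INTER_CUBIC),cv2.COLOR_RGB2BGR))
```

```text
26.825 [0.472  0.0725 0.2334] [ 1.268e-01  9.919e-01 -2.000e-04 -5.000e-04] [ 0.15  0.19 -0.24  1.14 -0.    0.41] [-106.2   85.6  233.4] 0.00013372353007171236
-80 4 [75.9 79.3]
-40 27 [73.7 78.8]
-20 42 [74.6 78.4]
0 41 [74.1 79. ]
20 46 [74.5 78.5]
40 46 [74.  77.8]
60 53 [73.3 79.4]
80 32 [75.1 80. ]
100 34 [75.1 79.3]
120 36 [77.1 82.5]
140 39 [74.6 79.4]
knob 61 [-59.8  91.1  86.2] [-68.9  77.7  69.3] [-46.8  99.2  95.1]
```

View pics/side4.png

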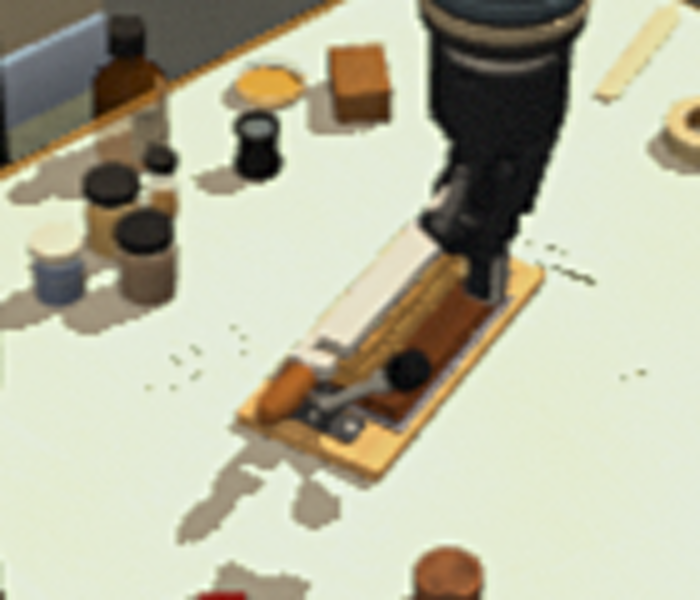

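The side view shows the bar level over the course (top at 74-75 mm all along), the knob at (408,368) leaning out, and the shut fingers on its outer side. I'll descend and push.

>>> drive_tool(
  plan=[
    {"dx":0,"dy":0,"dz":-0.04,"ax":0,"ay":0,"az":0},
    {"dx":0,"dy":0,"dz":-0.041,"ax":0,"ay":0,"az":0},
    {"dx":0.0097,"dy":-0.0024,"dz":0,"ax":0,"ay":0,"az":0},
    {"dx":0.0058,"dy":-0.0014,"dz":0,"ax":0,"ay":0,"az":0},
    {"dx":0,"dy":0,"dz":0,"ax":0,"ay":0,"az":0},
  ],
)

```text
t: 27.45
tcp_pos: [0.4907, 0.069, 0.154]
tcp_rot: [0.119, 0.993, 0.0, 0.001]
wrist_force: [-0.0, -0.3, 0.1]
opening: -0.0001
grip_force: 0.0
```

>>> drive_tool(
  plan=[
    {"dx":0.0058,"dy":-0.0014,"dz":0.001,"ax":0,"ay":0,"az":0},
    {"dx":0.0058,"dy":-0.0014,"dz":0.001,"ax":0,"ay":0,"az":0},
    {"dx":0.0058,"dy":-0.0014,"dz":0.002,"ax":0,"ay":0,"az":0},
    {"dx":0.0058,"dy":-0.0014,"dz":0.002,"ax":0,"ay":0,"az":0},
  ],
)

```text
t: 27.95
tcp_pos: [0.5049, 0.0651, 0.1589]
tcp_rot: [0.118, 0.993, 0.002, -0.008]
wrist_force: [-86.9, 21.5, 86.3]
opening: -0.0002
grip_force: 62.0
```

The tips rode onto the knob's end face, pushing along the bolt's axis. I'm backing off to go lower.

>>> drive_tool(
  plan=[
    {"dx":-0.0146,"dy":0.0036,"dz":0.004,"ax":0,"ay":0,"az":0},
    {"dx":-0.0146,"dy":0.0036,"dz":0,"ax":0,"ay":0,"az":0},
    {"dx":0,"dy":0,"dz":0,"ax":0,"ay":0,"az":0},
  ],
)

```text
t: 28.32
tcp_pos: [0.4826, 0.0707, 0.1627]
tcp_rot: [0.119, 0.993, -0.0, 0.0]
wrist_force: [-0.3, 0.3, 0.2]
opening: 0.0002
grip_force: 0.0
```

Run:
```python
from h import *
im,d=snap("side"); o=env.observe(); print(o["t"],o["tcp_pos"].round(4),o["tcp_rot"].round(4),o["wrist_force"].round(1),press(o["tcp_pos"]).round(1),o["opening"])
Q=press(cloud("side",d))
k=(im.max(-1)<60)&(Q[...,2]>55)&(Q[...,2]<100)&(Q[...,1]>65)&(Q[...,1]<110)&(Q[...,0]<-30)&(Q[...,0]>-75)
print("knob",k.sum(),Q[k].mean(0).round(1),Q[k].min(0).round(1),Q[k].max(0).round(1))
k=(Q[...,1]>60)&(Q[...,1]<112)&(Q[...,0]<-78)&(Q[...,0]>-125)&(Q[...,2]>50)
print("tips",np.percentile(Q[k][:,2],[0,1,3]).round(1),np.percentile(Q[k][:,0],[2,98]).round(1))
u=proj("side",np.r_[O+EY*.05,.08])[0].astype(int)
cv2.imwrite("pics/side5.png",cv2.cvtColor(cv2.resize(im[u[1]-60:u[1]+60,u[0]-70:u[0]+70],(700,600),interpolation=cv2.INTER_CUBIC),cv2.COLOR_RGB2BGR))
```

```text
28.375 [0.4832 0.0707 0.1627] [1.192e-01 9.929e-01 0.000e+00 3.000e-04] [-0.9 -0.3  0.1] [-94.8  86.5 162.7] 0.0003328604015338164
knob 58 [-55.4  90.7  89.9] [-64.7  75.8  76. ] [-43.3  98.7  99.3]
tips [ 88.8  97.9 101.8] [-124.3  -80.1]
```

View pics/side5.png

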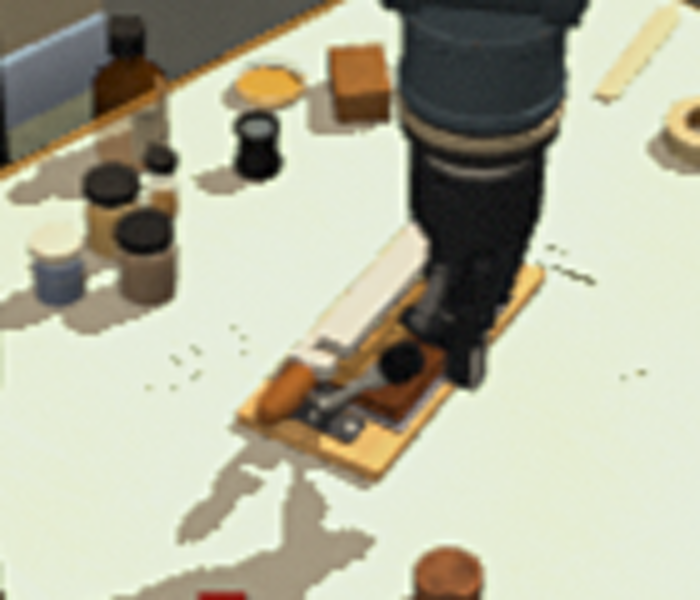

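The view shows the knob at (402,360), slightly further up, and the bar still down. The fingers are clear of the knob. I'll go lower and push gently.

>>> drive_tool(
  plan=[
    {"dx":0,"dy":0,"dz":-0.028,"ax":0,"ay":0,"az":0},
    {"dx":0.0058,"dy":-0.0014,"dz":0,"ax":0,"ay":0,"az":0},
    {"dx":0.0058,"dy":-0.0014,"dz":0,"ax":0,"ay":0,"az":0},
    {"dx":0.0029,"dy":-0.0007,"dz":0,"ax":0,"ay":0,"az":0},
  ],
)

```text
t: 28.88
tcp_pos: [0.4988, 0.067, 0.1353]
tcp_rot: [0.12, 0.993, 0.0, 0.001]
wrist_force: [-0.2, 0.1, -0.0]
opening: -0.0002
grip_force: 0.0
```

>>> drive_tool(
  plan=[
    {"dx":0.0029,"dy":-0.0007,"dz":0,"ax":0,"ay":0,"az":0},
    {"dx":0.0029,"dy":-0.0007,"dz":0,"ax":0,"ay":0,"az":0},
  ],
)

```text
t: 29.12
tcp_pos: [0.5033, 0.0658, 0.1348]
tcp_rot: [0.119, 0.993, 0.0, -0.0]
wrist_force: [-5.0, 1.1, 3.1]
opening: 0.0001
grip_force: 2.2
```

Contact is gentle now at about 5 N. Continuing.

>>> drive_tool(
  plan=[
    {"dx":0.0039,"dy":-0.001,"dz":0.001,"ax":0,"ay":0,"az":0},
    {"dx":0.0039,"dy":-0.001,"dz":0.001,"ax":0,"ay":0,"az":0},
    {"dx":0.0039,"dy":-0.001,"dz":0.001,"ax":0,"ay":0,"az":0},
  ],
)

```text
t: 29.5
tcp_pos: [0.5155, 0.0626, 0.1377]
tcp_rot: [0.119, 0.993, 0.0, 0.0]
wrist_force: [-2.4, 0.2, 1.6]
opening: -0.0
grip_force: 1.3
```

>>> drive_tool(
  plan=[
    {"dx":0.0039,"dy":-0.001,"dz":0.002,"ax":0,"ay":0,"az":0},
    {"dx":0.0039,"dy":-0.001,"dz":0.002,"ax":0,"ay":0,"az":0},
    {"dx":0.0039,"dy":-0.001,"dz":0.002,"ax":0,"ay":0,"az":0},
    {"dx":0.0039,"dy":-0.001,"dz":0.002,"ax":0,"ay":0,"az":0},
  ],
)

```text
t: 30.0
tcp_pos: [0.5311, 0.0586, 0.1457]
tcp_rot: [0.119, 0.993, 0.0, 0.0]
wrist_force: [-1.4, 0.3, -0.5]
opening: -0.0002
grip_force: 0.6
```

>>> drive_tool(
  plan=[
    {"dx":0.0039,"dy":-0.001,"dz":0.003,"ax":0,"ay":0,"az":0},
    {"dx":0.0039,"dy":-0.001,"dz":0.003,"ax":0,"ay":0,"az":0},
    {"dx":0.0039,"dy":-0.001,"dz":0.003,"ax":0,"ay":0,"az":0},
    {"dx":0.0029,"dy":-0.0007,"dz":0.003,"ax":0,"ay":0,"az":0},
  ],
)

```text
t: 30.5
tcp_pos: [0.5456, 0.0549, 0.1577]
tcp_rot: [0.119, 0.993, -0.0, 0.0]
wrist_force: [-0.4, 0.0, -0.4]
opening: -0.0002
grip_force: 0.4
```

>>> drive_tool(
  plan=[
    {"dx":0.0029,"dy":-0.0007,"dz":0.001,"ax":0,"ay":0,"az":0},
    {"dx":0.0015,"dy":-0.0004,"dz":0,"ax":0,"ay":0,"az":0},
    {"dx":0,"dy":0,"dz":0,"ax":0,"ay":0,"az":0},
  ],
)

```text
t: 30.88
tcp_pos: [0.5498, 0.0539, 0.1585]
tcp_rot: [0.119, 0.993, -0.0, 0.0]
wrist_force: [0.6, -0.3, -0.0]
opening: -0.0
grip_force: 0.0
```

>>> drive_tool(
  plan=[
    {"dx":0.0015,"dy":-0.0004,"dz":0,"ax":0,"ay":0,"az":0},
    {"dx":0,"dy":0,"dz":0,"ax":0,"ay":0,"az":0},
  ],
)

```text
t: 31.12
tcp_pos: [0.5513, 0.0535, 0.1585]
tcp_rot: [0.119, 0.993, -0.0, 0.0]
wrist_force: [-0.5, 0.3, 0.2]
opening: 0.0
grip_force: 0.2
```

>>> drive_tool(
  plan=[
    {"dx":0.0015,"dy":-0.0004,"dz":0,"ax":0,"ay":0,"az":0},
    {"dx":0,"dy":0,"dz":0,"ax":0,"ay":0,"az":0},
  ],
)

```text
t: 31.38
tcp_pos: [0.5529, 0.0531, 0.1585]
tcp_rot: [0.119, 0.993, -0.0, 0.0]
wrist_force: [0.1, 0.3, -0.0]
opening: 0.0001
grip_force: 0.1
```

>>> drive_tool(
  plan=[
    {"dx":0.001,"dy":-0.0002,"dz":0,"ax":0,"ay":0,"az":0},
    {"dx":0,"dy":0,"dz":0,"ax":0,"ay":0,"az":0},
  ],
)

```text
t: 31.62
tcp_pos: [0.5537, 0.0529, 0.1585]
tcp_rot: [0.119, 0.993, -0.0, -0.0]
wrist_force: [-2.4, -0.0, 0.7]
opening: -0.0001
grip_force: 1.1
```

>>> drive_tool(
  plan=[
    {"dx":0.0008,"dy":-0.0002,"dz":0,"ax":0,"ay":0,"az":0},
    {"dx":0,"dy":0,"dz":0,"ax":0,"ay":0,"az":0},
  ],
)

```text
t: 31.88
tcp_pos: [0.5539, 0.0528, 0.1584]
tcp_rot: [0.119, 0.993, 0.0, -0.001]
wrist_force: [-7.5, 2.1, 4.7]
opening: -0.0002
grip_force: 3.7
```

>>> drive_tool(
  plan=[
    {"dx":0.0006,"dy":-0.0001,"dz":0,"ax":0,"ay":0,"az":0},
    {"dx":0,"dy":0,"dz":0,"ax":0,"ay":0,"az":0},
  ],
)

```text
t: 32.12
tcp_pos: [0.5541, 0.0528, 0.1584]
tcp_rot: [0.119, 0.993, 0.0, -0.001]
wrist_force: [-11.0, 3.0, 6.7]
opening: -0.0002
grip_force: 5.6
```

At its stop: 11 N with no further motion. Now I'll back away and check.

>>> drive_tool(
  plan=[
    {"dx":-0.0146,"dy":0.0036,"dz":0,"ax":0,"ay":0,"az":0},
    {"dx":-0.0389,"dy":0.0095,"dz":0.01,"ax":0,"ay":0,"az":0},
    {"dx":-0.03,"dy":0.02,"dz":0.05,"ax":0,"ay":0,"az":0},
    {"dx":-0.03,"dy":0.04,"dz":0.04,"ax":0,"ay":0,"az":0},
    {"dx":-0.02,"dy":0.04,"dz":0.03,"ax":0,"ay":0,"az":0},
    {"dx":-0.01,"dy":0.04,"dz":0.02,"ax":0,"ay":0,"az":0},
    {"dx":0,"dy":0,"dz":0,"ax":0,"ay":0,"az":0},
  ],
)

```text
t: 33.0
tcp_pos: [0.4124, 0.207, 0.3091]
tcp_rot: [0.118, 0.993, 0.001, 0.001]
wrist_force: [-0.1, -1.2, 0.3]
opening: 0.0
grip_force: 0.0
```

Run:
```python
from h import *
for n in("side","top"):
    im,d=snap(n); Q=press(cloud(n,d))
    k=(im.max(-1)<60)&(Q[...,2]>80)&(Q[...,2]<125)&(Q[...,1]>60)&(Q[...,1]<112)&(abs(Q[...,0])<45)
    print(n,"knob",k.sum(),Q[k].mean(0).round(1) if k.sum() else "",Q[k].min(0).round(1) if k.sum() else "",Q[k].max(0).round(1) if k.sum() else "")
    for ya in(-60,0,40,110,130):
        k=(abs(Q[...,0])<10)&(Q[...,1]>ya)&(Q[...,1]<ya+20)&(Q[...,2]>55)&(Q[...,2]<90)
        if k.sum(): print(ya,k.sum(),np.median(Q[k][:,2]).round(1))
im=np.load("side.npz")["im"]
u=proj("side",np.r_[O+EY*.05,.08])[0].astype(int)
cv2.imwrite("pics/side6.png",cv2.cvtColor(cv2.resize(im[u[1]-60:u[1]+60,u[0]-70:u[0]+70],(700,600),interpolation=cv2.INTER_CUBIC),cv2.COLOR_RGB2BGR))
```

```text
side knob 52 [ -2.6  91.5 110.9] [-10.6  76.4  98.5] [  7.3 100.5 120.5]
-60 25 75.0
0 27 75.5
40 24 74.3
110 33 77.8
130 40 76.8
top knob 30 [ -1.2  84.4 116.7] [-10.8  76.1 111.2] [  8.6  93.4 123.5]
-60 36 75.3
0 37 75.4
40 39 75.3
110 38 78.1
130 38 77.6
```

View pics/side6.png

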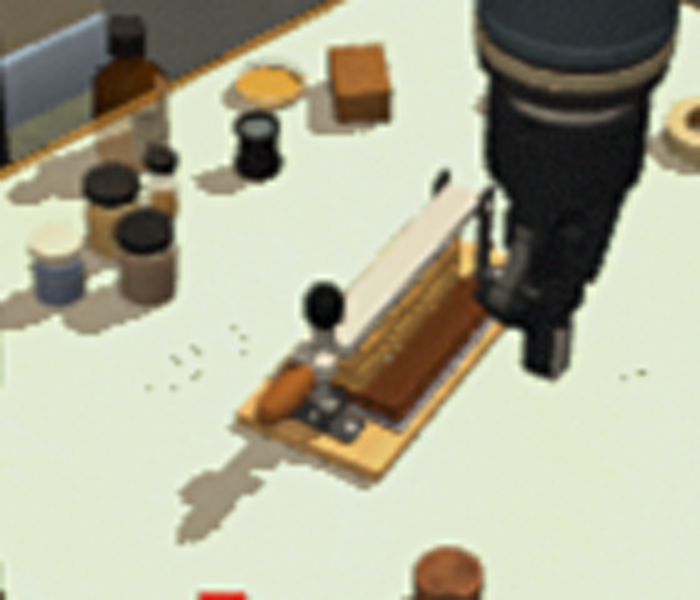

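The view shows the bar down and level, and the knob upright at (322,305) in the notch (measured x about -1 mm, z about 105-117). Everything else is untouched, so I'm handing in.

```bash
python3 -c "
from plant import env
print(env.job_done())"
```

```text
the job is handed in; nothing more can be done
None
```

The job is handed in at about 33 s: both blocks are laid snug and in line, the bar is down at its stop and the bolt is upright in the notch, but my first push on the bolt jammed with a wrist-force reading of about 124 N, over the 120 N limit, so the attempt may be judged failed on that.

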